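# Refit the lamp unit's knob and hold it pressed

## Task

The control knob has come off the lamp power unit: put the large knob back on the unit's upright shaft, turned so that the flat in its bore meets the flat of the shaft, and push it fully home. Then press knob and shaft right down against the spring and finish still holding them pressed down, because the lamp stays lit only while the knob is held in. Leave the small spare knob, the two solar cells and the multimeter where they lie.

Things in the scene. Friction and masses are not known exactly. Their poses are not given: they have to be found in the camera images.
- knob_center (a point): the large round black fluted metal knob to be fitted, 36 mm in diameter, 30 mm tall, about 80 g, standing on the gridded board, bore downwards. Point on its axis half-way up (15 mm above its underside), z up. Grip it across any diameter, best 14 to 30 mm above the underside. The x axis points from the axis to the middle of the bore's flat; a white pointer line on its top and side marks that same side.
- knob_bore_end (a point): closed end of the knob's D-shaped bore, on the knob's axis 14 mm above its underside (1 mm below knob_center); same axes. The bore opens downwards, 14 mm deep, 13.2 mm in diameter, its flat 1.7 mm from the axis, the round side of its mouth chamfered 1.5 mm. With the knob fully home this point meets shaft_top.
- shaft_top (a point): centre of the top of the lamp unit's upright steel D-shaft, 12 mm in diameter, its flat 1.0 mm from the axis, end chamfered 0.6 mm, 24 mm above the unit's panel. z up; x points from the axis out through the flat. The knob goes on only when its x axis points the same way (about 10 degrees of play). Knob home: its underside is 10 mm above the panel, or 6 mm with the shaft pressed right in.
- shaft (a joint): how far the shaft is pressed down into the unit: 0 up, 0.004 m right down at its stop. A spring brings it up again: it takes 3 N to start it and 7 N at the stop.
- spindle (a joint): turn of the shaft in the unit, rad, counter-clockwise from above, free from -1.5 to 1.5 but stiff (0.08 N m); at 0 the flat faces along the unit's x axis. It need not be turned.
- lamp_unit: the lamp power unit: grey metal case 130 mm (its x) by 170 mm (its y) by 70 mm high with an aluminium top panel, fixed on the board; origin at the middle of its underside. The D-shaft stands in the middle of the panel in a hexagon nut 23 mm wide, 5 mm high; display and switch beside it rise less than 6 mm.
- spare_knob_center (a point): bystander: a small black knob of another device, 23 mm in diameter and 15 mm tall; point at its centre
- cell_a_center (a point): bystander: a flat solar cell on glass, 50 x 34 x 4 mm; point at its centre
- cell_b_center (a point): bystander: a second such solar cell, 50 x 34 x 4 mm; point at its centre
- multimeter_center (a point): bystander: a dark hand multimeter lying on its back, 76 x 156 mm, 48 mm high with its dial; point at the centre of its case
There are look-alikes about, which are no part of the job. What is shaped like the part that bears knob_center but green is not meant.

How it is judged:
At the end, for the whole second after the job is handed in: Through the last second the knob is home on the shaft (bore end at most 2 mm over the shaft's top, axes within 2 mm, flats within 0.35 rad, upright within 0.1 rad), fingers on it (over 1.5 N), pressing the shaft (over 2.5 N) at least 2.5 of its 4 mm down. No bystander moved over 20 mm (value of joint shaft above 0.0025 m and z of knob_bore_end in the frame of shaft_top between -0.004 and 0.002 m and horizontal distance between knob_bore_end and shaft_top below 0.002 m and angle between the x axis of knob_center and the x axis of shaft_top, either way round below 0.35 rad and angle between knob_center's own z axis and vertical below 0.1 rad and contact force between the fingers and knob above 1.5 N and contact force between knob and lamp_unit above 2.5 N); the arm keeps its last pose, push and grip.
It fails at once if the small spare knob, a solar cell or the multimeter is moved by more than 20 mm (distance of any of spare_knob_center, cell_a_center, cell_b_center, multimeter_center from where it was at the start of the episode above 0.02 m).
It also fails if it takes over 40 s, if anything falls off the work surface, if the arm or the gripper's body presses on something with over 40 N, if the wrist force passes 120 N, or if a joint passes its speed limit or range.

## Robot

A 6-joint arm with a two-finger parallel gripper is mounted at the origin on the work surface. World frame = base frame: x ahead of the robot, y to its left, z up, the work surface at z = 0. Lengths are in m, angles in rad, forces in N, time in s.
With the tool pointing down it reaches from about 0.325 to 0.775 m from the base axis. Payload 9.3 kg.
Tool frame: the origin (TCP) lies midway between the tips of the shut fingers; the grasp point (between the pads) lies env.hold_point_z behind it (env.hold_point_z is the distance from the TCP to the grasp point, in m); x points along the fingers, y is the direction in which the jaws open and shut, and the axes are right-handed (so a half turn about x gives the same grasp; the last joint's range is limited). The gripper opens to 85 mm and grips with 20 to 120 N. Pads are 22 mm wide; open, the fingers measure 114 mm over their backs; the gripper's body (76 mm by 85 mm) begins 54 mm behind the grasp point. The pads swing forward as they close: fully open they stand 13 mm farther back than shut.
Start: joints at [-1.48, 0.259, 0.021, 1.334, 0, 1.418], TCP at [0.133, -0.534, 0.199] pointing down, gripper open.
Joint ranges: [-3.04, 3.04], [-0.91, 1.82], [-1.04, 1.36], [-1.92, 1.95], [-1.52, 1.45], [-3.14, 3.14]. Speed limits (rad/s): [2.22, 2.22, 2.79, 3.14, 3.14, 3.14].

## Interface

Orientations are given as a rotation vector (axis times angle).
In Python, from workcell import env gives the robot as it stands.
- The arm moves only by the tool move_arm, never from a script. Its argument "plan" is a list that holds one entry, the list of rows, each a list of 5 numbers: the opening, from 0 (shut) to 1 (fully open), then the shift along the tool's x, y, z in mm, then the turn about the tool's x in rad. A call has 1 to 10 rows; each row is the pose to reach, as a shift and turn from the pose commanded when the call began, along the tool's axes at that moment; what a row does not reach only later rows make up. A row lasts 1/8 s, in which the tool goes at most 62.5 mm and 10.7 degrees, less where a joint would pass 70% of its speed; a pose out of reach is approached as far as the arm can. A call with a gripper value outside its range is refused whole. The fingers move at their own pace and stop on an object; the grip force is fixed at half the most. Time passes only in rows, so rows that repeat a pose let the fingers close. It gives the time, the measured TCP pose, the force and the opening at its end, in the units of the state.
- env.get_obs(): the state, without advancing time (a new reading comes with each control period).
- env.snapshot(name): name is "scene" or "side" or "wrist"; returns a dict with "color" (420x560x3 uint8, red, green, blue), "depth" (420x560 float32, m along the optical axis (not along the pixel's ray), 0 where there is no reading), "intrinsics" (3x3 intrinsics, pixels), "eye" and "rotation" of the camera in the world. Camera axes: x right, y down, z forward; pixel columns grow to the right and rows downward; lengths in m; the calibration is good to about 2 mm. A picture is of the moment at which its call begins.
- env.close_job(): hands the job in, once; it reports no verdict.
The state is a dict: "t": time; "qpos": joint angles; "joint_velocities": joint speeds; "joint_torque": joint torques, N m; "ee_pos": TCP position; "eef_rot": TCP orientation; "wrist_force": force on the tool from outside, world axes, zero at the start; "ft_torque": the same for the moment, N m; "opening": finger opening in m.
Only numpy, scipy, OpenCV 4.12 (cv2) and the standard library are available. Lean on these libraries where they do the work, as an engineer would, in place of code of your own. Each camera call takes 0.05 s, during which the arm holds its last target. There are 200 camera calls.

## Working session

There is one attempt and no reset: what is moved stays moved. The work goes in short steps, Python scripts to look and compute and a tool call to move; the robot and the scene stay as the last step left them, time stands still between calls to the robot, and variables do not carry over. Pictures are saved under pics/ and viewed, about 8 in all and at most 12, crops included, and the job is handed in when it is done.

Besides the shell and the picture viewer there is one more tool, called after "Request:" as name(argument=value, ...), one argument or row to a line, values as JSON. move_arm: Moves the arm, as the interface text tells. Its arguments: {"type":"object","properties":{"plan":{"type":"array","items":{"type":"array","items":{"type":"array","items":{"type":"number"}}}}},"required":["plan"]}

```bash
mkdir -p pics
cat > h.py <<'E'
import numpy as np, cv2
from scipy.spatial.transform import Rotation as R
from workcell import env
def snap(n):
    s=env.snapshot(n); np.savez(f'{n}.npz',**s); return s
def cloud(s):
    d=s['depth'];K=s['intrinsics'];v,u=np.mgrid[:d.shape[0],:d.shape[1]]
    p=np.stack([(u-K[0,2])/K[0,0]*d,(v-K[1,2])/K[1,1]*d,d],-1)
    w=p@np.array(s['rotation']).T+s['eye']; w[d==0]=np.nan; return w
def proj(s,P):
    c=(np.atleast_2d(P)-s['eye'])@np.array(s['rotation']); q=c@np.array(s['intrinsics']).T; return q[:,:2]/q[:,2:]
E
python3 - <<'E'
from h import *
a=snap('scene');b=snap('side')
for n,s in(('scene',a),('side',b)):
    cv2.imwrite(f'pics/{n}.png',cv2.cvtColor(s['color'],cv2.COLOR_RGB2BGR)); print(n,s['eye'],s['intrinsics'][0],np.round(s['rotation'],3))
print(env.hold_point_z,env.get_obs())
E
```

```text
scene [0.99422223 0.17861044 0.9869252 ] [382.47963428   0.         278.33178511] [-1.33  -2.49   0.631]
side [ 0.4120353  -0.86152168  0.83167965] [448.96710353   0.         277.20874436] [-2.308  0.231 -0.078]
0.0187 {'t': 0.1, 'qpos': array([-1.47958723e+00,  2.59141567e-01,  2.08159440e-02,  1.33370286e+00,
        6.38693962e-06,  1.41818809e+00]), 'joint_velocities': array([ 0.00160755, -0.00072328,  0.00272429, -0.00058082, -0.00187499,
        0.0011576 ]), 'joint_torque': array([ 5.43342991e-03, -5.56691122e+01,  3.45072305e+01,  1.15672612e-02,
       -1.42942622e-04,  7.94713799e-06]), 'ee_pos': array([ 0.13274028, -0.53343212,  0.19891502]), 'eef_rot': array([ 2.09243224,  0.25764904, -2.09233905]), 'wrist_force': array([-0.27317206,  0.54380875,  0.65950906]), 'ft_torque': array([-0.01685334,  0.01051735, -0.0081427 ]), 'opening': 0.08548679685960794}
```

```bash
sed -i "s/np.array(s\['rotation'\])/R.from_rotvec(s['rotation']).as_matrix()/g" h.py; sed -i 's/dict(s)/s/' h.py
python3 - <<'E'
from h import *
for n in('scene','side'):
    s=np.load(n+'.npz'); w=cloud(s); print(n,np.nanmedian(w[...,2]),w[210,280])
E
```

```text
scene 0.0017488644323091496 [ 0.50473117 -0.1230846   0.0189398 ]
side 0.0011664415035610443 [0.57427524 0.00511348 0.01697282]
```

View pics/scene.png

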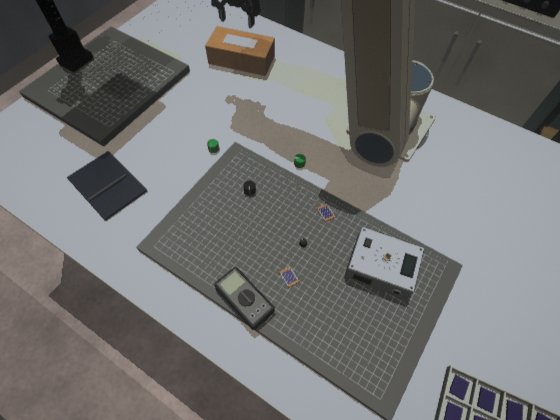

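View pics/side.png

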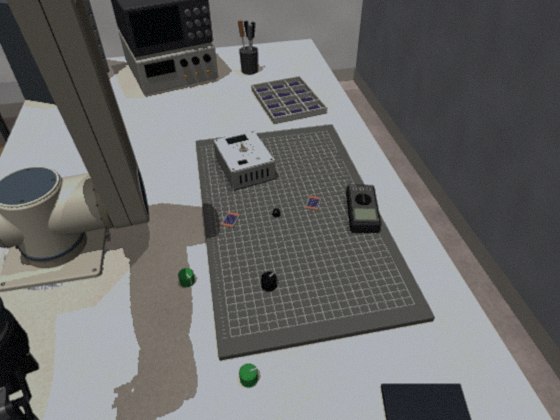

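The scene camera shows the large black knob at about (250,188) and the lamp unit's shaft at about (388,257). The spare knob is at (303,242), the cells at (326,212) and (289,277), and the multimeter at (245,297). In the side view the knob is at (269,281), its pointer going up and right, and the shaft is at (243,148).

Run:
```python
from h import *
def crop(s,u,v,h,k=8):
    c=cv2.cvtColor(s['color'],cv2.COLOR_RGB2BGR)[v-h:v+h,u-h:u+h]; return cv2.resize(c,(380,290),interpolation=cv2.INTER_CUBIC)
S=np.load('scene.npz');D=np.load('side.npz')
im=np.vstack([np.hstack([crop(S,250,188,16),crop(S,388,257,16)]),np.hstack([crop(D,269,281,18),crop(D,243,148,18)])])
cv2.imwrite('pics/c1.png',im)
for s,kn,lu,n in((S,(250,188),(388,260),'scene'),(D,(269,281),(243,155),'side')):
    w=cloud(s)
    def box(c,h): return w[c[1]-h:c[1]+h,c[0]-h:c[0]+h].reshape(-1,3)
    p=box(kn,16); brd=np.nanmedian(p[:,2]); t=p[p[:,2]>brd+.025]; print(n,'board',brd,'knob top',len(t),t.mean(0),t.min(0),t.max(0))
    p=box(lu,40); t=p[(p[:,2]>.07)&(p[:,2]<.12)]; zp=np.median(t[:,2]); pan=t[abs(t[:,2]-zp)<.005]
    r=cv2.minAreaRect((pan[:,:2]*1000).astype(np.float32)); print('panel z',zp,r); sh=t[t[:,2]>zp+.012]; print('shaft',len(sh),sh.mean(0),sh[:,2].max())
    print(cv2.boxPoints(r).round())
    for c,nm in(((303,242),'spare'),((326,212),'cell'),((289,277),'cell')) if n=='scene' else (): print(nm,w[c[1],c[0]])
```

```text
scene board 0.0191780085913833 knob top 98 [ 0.49859362 -0.23712163  0.04789171] [ 0.47966048 -0.25392018  0.04427065] [ 0.51555902 -0.21976549  0.05172544]
panel z 0.08872553527146154 ((505.0419921875, 202.5983123779297), (131.50942993164062, 169.2158660888672), 11.504619598388672)
shaft 21 [0.5037718  0.20246858 0.10906113] 0.11483855270298216
[[424. 272.]
 [457. 107.]
 [586. 133.]
 [553. 299.]]
spare [ 0.56217029 -0.0090389   0.03306073]
cell [ 0.43579686 -0.00690442  0.02091595]
cell [0.66710239 0.01280951 0.02416007]
side board 0.019010065587626968 knob top 169 [ 0.50046854 -0.23739616  0.04768685] [ 0.48340697 -0.25574225  0.0440471 ] [ 0.5180331  -0.21972705  0.05109957]
panel z 0.08789698868464602 ((506.2628479003906, 203.56198120117188), (129.56581115722656, 177.2230224609375), 11.936580657958984)
shaft 13 [0.50444922 0.20025985 0.10880055] 0.11467468267237269
[[425. 277.]
 [461. 103.]
 [588. 130.]
 [551. 304.]]
```

View pics/c1.png

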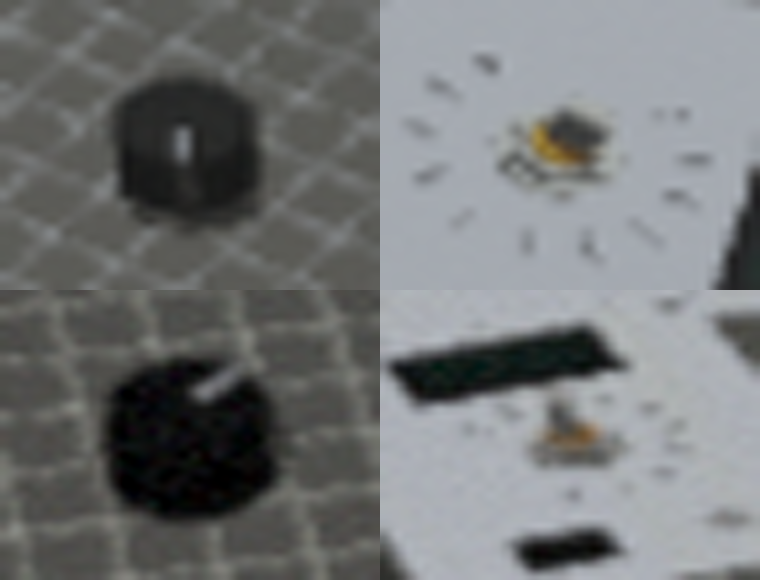

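Run:
```python
from h import *
o=env.get_obs(); M=R.from_rotvec(o['eef_rot']).as_matrix(); print(M.round(3))
D=np.load('side.npz');S=np.load('scene.npz')
def onplane(s,uv,z):
    r=R.from_rotvec(s['rotation']).as_matrix()@np.linalg.inv(s['intrinsics'])@np.array([*uv,1.]); return s['eye']+r*(z-s['eye'][2])/r[2]
c=lambda u0,v0,h,x,y:(u0-h+x*2*h/380-.5,v0-h+y*2*h/290-.5)
for nm,s,p in(('side',D,[c(269,281,18,200,398-290),c(269,281,18,243,368-290)]),('scene',S,[c(250,188,16,183,130),c(250,188,16,183,158)])):
    a,b=[onplane(s,q,.048) for q in p]; print(nm,a,b,np.degrees(np.arctan2(*(b-a)[1::-1])))
t=np.array([.4995,-.237,.16]); print('shift mm',M.T@(t-o['ee_pos'])*1000)
w=env.snapshot('wrist'); print(w['eye']-o['ee_pos'],(M.T@R.from_rotvec(w['rotation']).as_matrix()).round(2),w['intrinsics'][0],M.T@(w['eye']-o['ee_pos']))
```

```text
[[-0.     0.241 -0.97 ]
 [ 0.001 -0.97  -0.241]
 [-1.    -0.001 -0.   ]]
side [ 0.50306968 -0.23453743  0.048     ] [ 0.5138902 -0.2259643  0.048    ] 38.3898771547468
scene [ 0.50168419 -0.23585674  0.048     ] [ 0.51057944 -0.22946539  0.048     ] 35.69773596607022
shift mm [  39.24007046 -199.0781225  -427.46601737]
[0.07563951 0.01927836 0.17326288] [[-0.   -0.31  0.95]
 [ 1.   -0.   -0.  ]
 [ 0.    0.95  0.31]] [292.31725559   0.         277.76384714] [-0.17324709 -0.00065896 -0.07808987]
```

Request:
move_arm(
  plan=[
    [[1, 20, -100, -214, -0.7], [1, 20, -100, -214, -0.7], [1, 20, -100, -214, -0.7], [1, 20, -100, -214, -0.7], [1, 39, -199, -427, -1.4], [1, 39, -199, -427, -1.4], [1, 39, -199, -427, -1.4], [1, 39, -199, -427, -1.4], [1, 39, -199, -427, -1.4], [1, 39, -199, -427, -1.4]],
  ],
)

```text
t: 1.4
ee_pos: [0.4988, -0.2375, 0.1602]
eef_rot: [1.155, 1.243, -1.156]
wrist_force: [0.4, -0.1, -0.2]
opening: 0.0856
```

Run:
```python
from h import *
o=env.get_obs(); M=R.from_rotvec(o['eef_rot']).as_matrix(); print(M.round(3),o['ee_pos'],o['qpos'])
s=snap('wrist'); cv2.imwrite('pics/w1.png',cv2.cvtColor(s['color'],cv2.COLOR_RGB2BGR))
w=cloud(s).reshape(-1,3); n=w[np.hypot(w[:,0]-.4995,w[:,1]+.237)<.035]; t=n[(n[:,2]>.042)&(n[:,2]<.06)]
print(len(t),np.median(t,0),(t.min(0)+t.max(0))/2,t.min(0),t.max(0),np.median(w[:,2]),proj(s,[.4995,-.237,.048]))
```

```text
[[-0.001  0.997  0.072]
 [ 0.     0.072 -0.997]
 [-1.    -0.001 -0.   ]] [ 0.49878082 -0.23751225  0.16020014] [-5.96130485e-01  2.77309248e-01 -5.29552455e-02  1.24127864e+00
 -3.27672687e-04  9.02184871e-01]
924 [ 0.49890252 -0.23554741  0.04647019] [ 0.49890854 -0.2361615   0.0457233 ] [ 0.48147363 -0.25385385  0.04208654] [ 0.51634344 -0.21846915  0.04936006] nan [[279.39411085 196.62711393]]
```

View pics/w1.png

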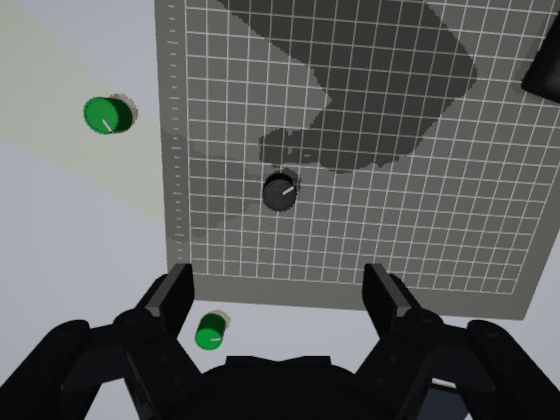

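The knob's top is centred at (280,193) in the wrist view, right under the TCP, and its pointer runs to (294,188), which is about 36° yaw. All three cameras agree, so I'll grasp it.

Request:
move_arm(
  plan=[
    [[1, 60, 0, -0.8, 0], [1, 110, 0, -0.8, 0], [1, 141, 0, -0.8, 0], [1, 141, 0, -0.8, 0], [0, 141, 0, -0.8, 0], [0, 141, 0, -0.8, 0], [0, 141, 0, -0.8, 0], [0, 141, 0, -0.8, 0], [0, 141, 0, -0.8, 0], [0, 141, 0, -0.8, 0]],
  ],
)

```text
t: 2.7
ee_pos: [0.4991, -0.2367, 0.0195]
eef_rot: [1.155, 1.243, -1.155]
wrist_force: [-0.9, 1.0, -0.4]
opening: -0.0
```

The fingers shut right down to 0, so there is no knob between them. I'll take a look.

Run:
```python
from h import *
print(env.get_obs()['opening'])
s=snap('wrist');d=snap('side'); c=cv2.cvtColor(d['color'],cv2.COLOR_RGB2BGR)[200:340,180:360]
im=np.hstack([cv2.resize(cv2.cvtColor(s['color'],cv2.COLOR_RGB2BGR),(400,300)),cv2.resize(c,(386,300),interpolation=cv2.INTER_CUBIC)]); cv2.imwrite('pics/g1.png',im)
```

```text
-4.411374852962714e-05
```

View pics/g1.png

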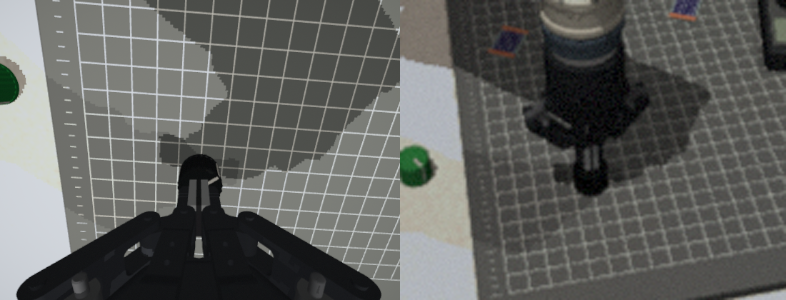

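Fingers are together at (200,190) in the wrist half and the knob is seen just beyond them, with its pointer at (213,180). The depth data should show where each one really is.

Run:
```python
from h import *
np.set_printoptions(linewidth=220,precision=0,suppress=True)
s=np.load('wrist.npz');w=cloud(s)
print('wrist eye',s['eye'],'tcp px',proj(s,[.4991,-.2367,.0195]))
for nm in('wrist','side'):
    s=np.load(nm+'.npz');w=cloud(s).reshape(-1,3)
    n=w[(np.hypot(w[:,0]-.4995,w[:,1]+.237)<.06)&(w[:,2]>.03)]
    for z0 in np.arange(.03,.09,.006):
        q=n[(n[:,2]>=z0)&(n[:,2]<z0+.006)]
        if len(q): print(nm,round(z0,3),len(q),*(q.min(0)*1000)[:2],*(q.max(0)*1000)[:2])
s=np.load('wrist.npz');w=cloud(s)
print('rows of wrist, z then y down column 278'); 
for r in range(205,300,5): print(r,w[r,262:300:6,2]*1000,w[r,278]*1000, s['color'][r,278])
c=cv2.cvtColor(s['color'],cv2.COLOR_RGB2BGR)[190:330,200:360]; c=cv2.convertScaleAbs(c,alpha=2.5,beta=20)
d=np.load('side.npz'); e=cv2.cvtColor(d['color'],cv2.COLOR_RGB2BGR)[240:300,240:300]; e=cv2.convertScaleAbs(e,alpha=2.5,beta=20)
cv2.imwrite('pics/g2.png',np.hstack([cv2.resize(c,(457,400),interpolation=cv2.INTER_CUBIC),cv2.resize(e,(340,400),interpolation=cv2.INTER_CUBIC)]))
```

```text
wrist eye [ 0. -0.  0.] tcp px [[279. 243.]]
wrist 0.03 193 481.20804783289793 -233.9479293416114 515.6471018778815 -218.04250231298087
wrist 0.036 218 481.23934084914833 -234.01659474559006 516.755983723875 -218.20349159760084
wrist 0.042 1330 481.287360576817 -243.24024271841893 516.8808194950061 -218.25884404544206
wrist 0.048 17 493.5569789224355 -238.69846939797785 514.2224262078822 -218.78346767073117
wrist 0.054 196 485.2330886552147 -230.7905908591192 510.6007694855167 -224.6067356992859
wrist 0.06 300 484.17255934198926 -231.1407016535253 511.0841712335135 -224.6080447524757
wrist 0.066 344 484.1303961550795 -230.96349400040822 511.1594625859598 -224.42075258682604
wrist 0.072 398 484.1619753737459 -231.21545030054597 511.29601979092774 -224.54496230857418
wrist 0.078 361 484.0605022154764 -230.77909787287558 511.26233943688703 -224.21343291598816
wrist 0.084 610 482.3121016692614 -247.92022488189602 508.07839704789114 -223.56179909255707
side 0.03 31 483.18659667543125 -255.5299637873316 515.9814116812321 -236.0197091564582
side 0.036 27 483.0340565142466 -254.3647336938249
[... 1323 characters left out ...]
7. 47. 46. 46. 47.] [ 498. -226.   46.] [12 15 14]
250 [46. 46. 46. 45. 46. 46. 46.] [ 498. -229.   46.] [11 12 13]
255 [46. 59. 59. 58. 58. 47. 46.] [ 498. -225.   59.] [17 19 18]
260 [46. 64. 64. 64. 64. 47. 47.] [ 498. -225.   64.] [18 19 20]
265 [61. 69. 67. 68. 69. 61. 61.] [ 498. -225.   70.] [15 17 16]
270 [67. 73. 74. 73. 73. 67. 66.] [ 498. -225.   75.] [17 17 17]
275 [71. 79. 77. 77. 77. 79. 72.] [ 498. -225.   79.] [17 19 19]
280 [76. 82. 82. 82. 81. 83. 75.] [ 498. -226.   82.] [16 17 17]
285 [86. 86. 87. 86. 86. 86. 80.] [ 498. -225.   86.] [17 18 19]
290 [94. 92. 88. 87. 90. 91. 94.] [ 498. -227.   88.] [27 27 28]
295 [97. 94. 88. 89. 94. 94. 97.] [ 498. -229.   87.] [29 29 29]
```

View pics/g2.png

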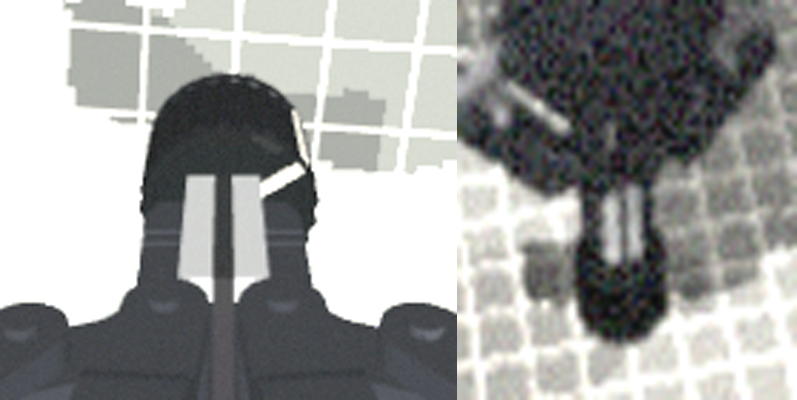

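The fingers are centred over the knob, but their tips are at about z = 0.055. The reported TCP is 0.0195, so the real tips are about 35 mm farther back than reported. The fingers closed harmlessly just above the knob. I'll open, go about 29 mm lower and check the heights before gripping.

Request:
move_arm(
  plan=[
    [[1, 0, 0, 0, 0], [1, 0, 0, 0, 0], [1, 0, 0, 0, 0], [1, 0, 0, 0, 0], [1, 10, 0, 0, 0], [1, 20, 0, 0, 0], [1, 29, 0, 0, 0], [1, 29, 0, 0, 0]],
  ],
)

```text
t: 3.8
ee_pos: [0.4985, -0.2364, -0.0106]
eef_rot: [1.155, 1.245, -1.156]
wrist_force: [-0.4, -0.0, 0.6]
opening: 0.0854
```

Run:
```python
from h import *
o=env.get_obs();print(o['ee_pos'],o['wrist_force'],o['opening'],o['t'])
s=snap('wrist');w=cloud(s).reshape(-1,3)
n=w[(abs(w[:,1]+.236)<.02)&(abs(w[:,0]-.499)<.075)]
for z0 in np.arange(.015,.08,.005):
    q=n[(n[:,2]>=z0)&(n[:,2]<z0+.005)]; x=(q[:,0]-.499)*1000
    print(round(z0,3),[ (len(a),a.min().round(),a.max().round()) if len(a) else 0 for a in(x[x<-22],x[abs(x)<22],x[x>22])])
```

```text
[ 0.49846813 -0.23638829 -0.01059548] [-0.37141456 -0.01490043  0.64003573] 0.08544228258953505 3.8
0.015 [(5469, np.float64(-75.0), np.float64(-22.0)), (1485, np.float64(-22.0), np.float64(22.0)), (4625, np.float64(22.0), np.float64(75.0))]
0.02 [0, (274, np.float64(-18.0), np.float64(17.0)), 0]
0.025 [0, (248, np.float64(-18.0), np.float64(17.0)), 0]
0.03 [(28, np.float64(-45.0), np.float64(-44.0)), (272, np.float64(-18.0), np.float64(17.0)), (33, np.float64(41.0), np.float64(42.0))]
0.035 [(174, np.float64(-51.0), np.float64(-43.0)), (307, np.float64(-18.0), np.float64(17.0)), (176, np.float64(40.0), np.float64(51.0))]
0.04 [(249, np.float64(-57.0), np.float64(-43.0)), (370, np.float64(-18.0), np.float64(18.0)), (259, np.float64(40.0), np.float64(54.0))]
0.045 [(315, np.float64(-58.0), np.float64(-43.0)), (3929, np.float64(-18.0), np.float64(18.0)), (311, np.float64(40.0), np.float64(54.0))]
0.05 [(345, np.float64(-58.0), np.float64(-43.0)), 0, (354, np.float64(40.0), np.float64(54.0))]
0.055 [(379, np.float64(-58.0), np.float64(-43.0)), 0, (381, np.float64(40.0), np.float64(55.0))]
0.06 [(421, np.float64(-58.0), np.float64(-43.0)), 0, (417, np.float64(40.0), np.float64(54.0))]
0.065 [(332, np.float64(-57.0), np.float64(-43.0)), 0, (340, np.float64(40.0), np.float64(54.0))]
0.07 [(338, np.float64(-63.0), np.float64(-43.0)), 0, (318, np.float64(40.0), np.float64(53.0))]
0.075 [(534, np.float64(-74.0), np.float64(-43.0)), 0, (556, np.float64(39.0), np.float64(71.0))]
```

The open tips are now at z ≈ 0.033, so on closing they will come to about 0.024. That gives pad contact over the upper 24 mm of the knob, so I'll close.

Request:
move_arm(
  plan=[
    [[0, 0, 0, 0, 0], [0, 0, 0, 0, 0], [0, 0, 0, 0, 0], [0, 0, 0, 0, 0], [0, 0, 0, 0, 0]],
  ],
)

```text
t: 4.47
ee_pos: [0.4992, -0.2369, -0.009]
eef_rot: [1.155, 1.242, -1.155]
wrist_force: [-0.8, 0.8, 5.3]
opening: 0.0342
```

Request:
move_arm(
  plan=[
    [[0, -60, 0, 0, 0], [0, -120, 0, 0, 0], [0, -130, 0, 0, 0], [0, -130, 5, -60, 0], [0, -130, 10, -120, 0], [0, -130, 15, -180, 0], [0, -130, 21, -240, 0], [0, -130, 26, -300, 0], [0, -130, 31, -360, 0], [0, -130, 31, -366, 0]],
  ],
)

```text
t: 5.72
ee_pos: [0.5023, 0.1339, 0.1195]
eef_rot: [1.151, 1.246, -1.152]
wrist_force: [-0.2, -0.1, -0.4]
opening: 0.0338
```

Run:
```python
from h import *
o=env.get_obs(); M=R.from_rotvec(o['eef_rot']).as_matrix(); print(o['t'],o['ee_pos'],o['qpos'],o['opening'],o['wrist_force'],M.round(3))
s=snap('wrist'); cv2.imwrite('pics/w2.png',cv2.convertScaleAbs(cv2.cvtColor(s['color'],cv2.COLOR_RGB2BGR),alpha=1.3))
w=cloud(s).reshape(-1,3); n=w[np.hypot(w[:,0]-.504,w[:,1]-.2015)<.03]
for a,b in((.085,.0905),(.091,.098),(.1,.107),(.1085,.116)):
    q=n[(n[:,2]>a)&(n[:,2]<b)]
    if len(q): print(a,len(q),(q.min(0)+q.max(0))/2,q.min(0),q.max(0))
print(proj(s,[.504,.2015,.112]))
```

```text
5.725 [0.50229081 0.13394214 0.11950612] [ 9.87218143e-02  2.45587286e-01 -2.04573408e-01  1.12199701e+00
  5.61769819e-04  1.59169462e+00] 0.03384503361454433 [-0.21841755 -0.07955563 -0.4300004 ] [[-0.001  0.997  0.078]
 [ 0.     0.078 -0.997]
 [-1.    -0.001 -0.001]]
0.085 5441 [0.50397606 0.2015605  0.08773794] [0.47405002 0.17164694 0.08500099] [0.53390211 0.23147405 0.09047489]
0.091 578 [0.50490493 0.20447036 0.0933063 ] [0.49376272 0.19392631 0.09101094] [0.51604715 0.2150144  0.09560167]
0.1 5 [0.50103066 0.20779237 0.1031026 ] [0.49927    0.20587846 0.10029646] [0.50279132 0.20970628 0.10590874]
0.1085 194 [0.50266102 0.20414576 0.11058155] [0.4991971  0.19821643 0.1089997 ] [0.50612495 0.21007509 0.11216341]
[[290.47648411 135.75215622]]
```

View pics/w2.png

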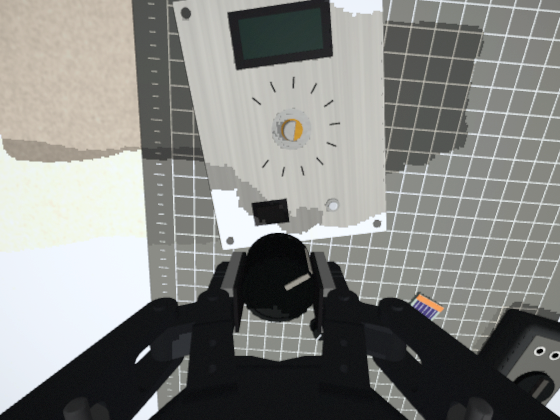

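The wrist view shows the D-shaft at (291,129). Its grey segment top is on the left and the flat and cut-away side (brass) on the right, so the flat faces roughly world +x. The knob sits in the fingers at (278,278) with its pointer running from (287,289) to (311,276). I'll measure both now.

```bash
cat > m.py <<'E'
from h import *
def measure(s,sh=(.505,.204),verbose=True):
    o=env.get_obs(); W=cloud(s); w=W.reshape(-1,3); col=s['color'].reshape(-1,3).astype(float)
    q=w[(np.hypot(w[:,0]-sh[0],w[:,1]-sh[1])<.012)&(w[:,2]>.1085)&(w[:,2]<.117)][:,:2]
    r=None
    if len(q)>30:
        q=q[np.linalg.norm(q-np.median(q,0),axis=1)<.009]
        # fit D: circle r6 centred c, flat at 1.0 in dir a -> sample template, maximise overlap with bounds
        from scipy.optimize import differential_evolution as DE
        area=6**2*np.pi-(36*np.arccos(1/6)-1*np.sqrt(35))
        Q=q*1000; m=Q.mean(0)
        def f(p):
            d=Q-m-p[:2]; out=np.maximum(np.hypot(*d.T)-6,0)+np.maximum(d@[np.cos(p[2]),np.sin(p[2])]-1,0); return out.mean()+.02*0
        dc=None
        # centroid of D is 2.0mm-ish behind axis; penalise departure
        g=np.mgrid[-6:6:.1,-6:6:.1].reshape(2,-1).T; g=g[(np.hypot(*g.T)<6)&(g[:,0]<1)]; off=g[:,0].mean()
        def F(p): return f(p)+.3*np.linalg.norm(-p[:2]-off*np.array([np.cos(p[2]),np.sin(p[2])]))
        z=DE(F,[(-4,4),(-4,4),(-np.pi,np.pi)],seed=1,tol=1e-6); print('shaft axis',(m+z.x[:2])/1000,'flat deg',np.degrees(z.x[2]),'res',z.fun,len(q))
    # knob: top plane
    zt=o['ee_pos'][2]+.0575
    k=(np.linalg.norm(w[:,:2]-o['ee_pos'][:2],axis=1)<.03)&(abs(w[:,2]-zt)<.006)
    K=w[k]; print('knob top z',np.median(K[:,2]),len(K))
    k2=k.copy(); c,rad=cv2.minEnclosingCircle((K[:,:2]*1000).astype(np.float32)); print('knob circle',c,rad,(K.min(0)+K.max(0))/2, 'tcp',o['ee_pos'])
    b=k&(col.min(1)>90); B=w[b][:,:2]
    vx=np.linalg.svd(B-B.mean(0))[2][0]; e=B.mean(0)-np.array(c)/1000
    print('pointer n',len(B),'mean',B.mean(0),'line deg',np.degrees(np.arctan2(vx[1],vx[0])),'radial deg',np.degrees(np.arctan2(e[1],e[0])))
E
python3 - <<'E'
from m import *
measure(np.load('wrist.npz'))
E
```

```text
shaft axis [0.50091825 0.20442357] flat deg 179.99973962106515 res 0.09231900519347533 194
knob top z 0.17493127587483023 4930
knob circle (501.6725769042969, 141.0990447998047) 28.796457290649414 [0.50168413 0.13527626 0.177046  ] tcp [0.50240919 0.13279354 0.11954542]
pointer n 129 mean [0.50839689 0.13826939] line deg -120.57426476442703 radial deg -22.821850391827233
```

Run:
```python
from h import *
s=np.load('wrist.npz'); c=cv2.cvtColor(s['color'],cv2.COLOR_RGB2BGR)
a=cv2.resize(c[109:149,266:316],(440,352),interpolation=cv2.INTER_CUBIC); b=cv2.resize(c[225:329,220:324],(352,352),interpolation=cv2.INTER_CUBIC)
cv2.imwrite('pics/z1.png',np.hstack([a,cv2.convertScaleAbs(b,alpha=2,beta=15)]))
w=cloud(s);np.set_printoptions(linewidth=200)
print((w[116:144:2,276:312:2,2]*1000).round())
```

```text
[[ 88.  88.  88.  92.  91.  92.  93.  94.  92.  93.  92.  92.  92.  88.  88.  88.  86.  86.]
 [ 89.  88.  92.  92.  93.  92.  92.  92.  92.  94.  93.  92.  92.  88.  88.  88.  88.  87.]
 [ 87.  88.  91.  92.  92.  93.  94.  94.  93.  94.  94.  92.  92.  91.  89.  88.  88.  87.]
 [ 88.  92.  91.  92.  95.  94. 110. 109. 111. 111.  95.  94.  92.  92.  91.  89.  88.  87.]
 [ 88.  92.  92.  94.  94. 110. 110. 111. 111. 111.  95.  94.  94.  93.  93.  88.  88.  88.]
 [ 88.  91.  91.  94. 112. 111. 111. 111. 110. 110.  93.  93.  93.  94.  92.  91.  87.  87.]
 [ 93.  92.  92.  95. 110. 111. 111. 111. 110. 111.  95.  94.  94.  95.  92.  91.  92.  88.]
 [ 92.  92.  91.  95. 111. 111. 111. 110. 111. 111.  94.  94.  93.  nan  92.  92.  88.  88.]
 [ 92.  93.  94.  95. 111. 111. 111. 111. 111.  94.  93.  93.  93.  93.  92.  90.  88.  88.]
 [ 92.  91.  92.  94. 111. 110. 112. 110. 110.  94.  94.  94.  95.  92.  92.  88.  89.  89.]
 [ 88.  91.  91.  93. 111. 112. 111. 111. 112.  94.  93.  93.  95.  91.  92.  88.  89.  87.]
 [ 88.  89.  92.  92.  94. 110. 112. 112. 110.  94.  94.  93.  91.  92.  88.  87.  88.  87.]
 [ 89.  88.  92.  92.  92.  91. 110. 111. 111.  94.  92.  93.  92.  93.  88.  88.  88.  85.]
 [ 89.  88.  88.  92.  90.  93.  92.  91.  92.  92.  93.  91.  92.  91.  88.  88.  87.  86.]]
```

View pics/z1.png

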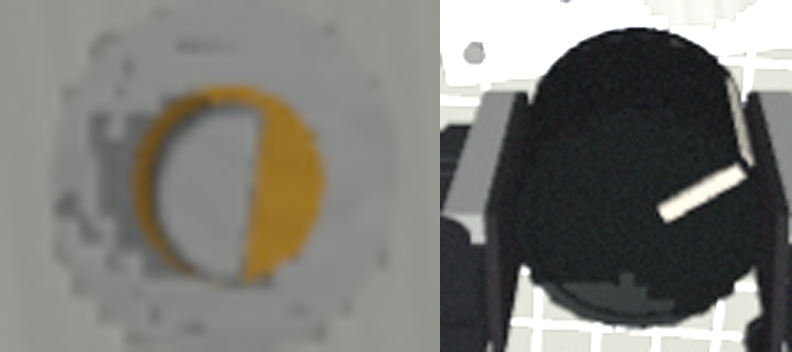

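In the zoom, the flat's edge runs from (262,110) to (240,280), with the flat facing image-right. The knob's pointer runs from (663,212) to (743,170). I'll convert both to world angles.

```bash
cat > m.py <<'E'
from h import *
from scipy.optimize import least_squares
def onplane(s,uv,z):
    r=R.from_rotvec(s['rotation']).as_matrix()@np.linalg.inv(s['intrinsics'])@np.array([*uv,1.]); return s['eye']+r*(z-s['eye'][2])/r[2]
def yaw(v): return np.degrees(np.arctan2(v[1],v[0]))
E
python3 - <<'E'
from m import *
s=np.load('wrist.npz'); C1=lambda x,y:(266+x/8.8-.5,109+y/8.8-.5); C2=lambda x,y:(220+(x-440)/3.385-.5,225+y/3.385-.5)
a,b=onplane(s,C1(262,110),.112),onplane(s,C1(240,280),.112); print('flat yaw',yaw(a-b)-90,'mid',(a+b)/2*1000)
l=onplane(s,C1(155,185),.112); n=np.array([np.cos(np.radians(yaw(a-b)-90)),np.sin(np.radians(yaw(a-b)-90))]); print('left edge',l*1000,'axis est',((a+b)/2)[:2]*1000-n*1.0, 'from left',l[:2]*1000+n*6)
w=cloud(s).reshape(-1,3); o=env.get_obs(); t=o['ee_pos']
h=np.histogram(w[np.hypot(w[:,0]-t[0],w[:,1]-t[1]-.003)<.014][:,2],bins=np.arange(.15,.2,.002)); print(h)
for z in (.172,.176):
    p,q=onplane(s,C2(663,212),z),onplane(s,C2(743,170),z); print(z,'pointer',yaw(q-p),p*1000,q*1000)
N=w[(np.hypot(w[:,0]-t[0],w[:,1]-t[1])<.03)]
zt=np.median(w[np.hypot(w[:,0]-t[0],w[:,1]-t[1]-.003)<.010][:,2]); T=N[(abs(N[:,2]-zt)<.004)&(abs(N[:,0]-t[0])<.0165)]
print('top',zt,T.min(0)*1000,T.max(0)*1000)
E
```

```text
flat yaw -2.2731283661724007 mid [505.84634165 204.55611827 112.        ]
left edge [499.2901291  204.76572071 112.        ] axis est [504.84712854 204.59578143] from left [505.28540774 204.52774171]
(array([   0,    0,    0,    0,    0,    0,    0,    0,    0,    0,    0,
        194, 2168,   68,    0,    0,    0,    0,    0,    0,    0,    0,
          0,    0,    0]), array([0.15 , 0.152, 0.154, 0.156, 0.158, 0.16 , 0.162, 0.164, 0.166,
       0.168, 0.17 , 0.172, 0.174, 0.176, 0.178, 0.18 , 0.182, 0.184,
       0.186, 0.188, 0.19 , 0.192, 0.194, 0.196, 0.198, 0.2  ]))
0.172 pointer 35.66315557511715 [505.13612142 135.44982366 172.        ] [515.59540104 142.95538441 172.        ]
0.176 pointer 35.66315557511744 [504.8266732  138.00941958 176.        ] [514.93962662 145.26645725 176.        ]
top 0.17533330391773744 [485.92391416 117.67562387 171.33332407] [518.89769919 152.87688694 179.30894341]
```

Request:
move_arm(
  plan=[
    [[0, 0, -9, -17, 0.33], [0, 0, -18, -33, 0.66], [0, 10, -18, -33, 0.66], [0, 27, -18, -33, 0.66], [0, 27, -18, -33, 0.66], [0, 27, -18, -33, 0.66]],
  ],
)

```text
t: 6.52
ee_pos: [0.4832, 0.1614, 0.0937]
eef_rot: [1.626, 0.872, -1.626]
wrist_force: [-0.6, -0.1, -0.8]
opening: 0.034
```

Run:
```python
from m import *
o=env.get_obs(); M=R.from_rotvec(o['eef_rot']).as_matrix(); print(o['t'],o['ee_pos'],o['qpos'],o['opening'],o['wrist_force'],M.round(3))
s=snap('wrist'); c=cv2.cvtColor(s['color'],cv2.COLOR_RGB2BGR)
u,v=proj(s,[.505,.2045,.112])[0].astype(int); print(u,v)
a=cv2.resize(c[v-20:v+20,u-25:u+25],(440,352),interpolation=cv2.INTER_CUBIC); b=cv2.resize(c[225:329,220:324],(352,352),interpolation=cv2.INTER_CUBIC)
cv2.imwrite('pics/z2.png',np.hstack([a,cv2.convertScaleAbs(b,alpha=2,beta=15)]))
w=cloud(s).reshape(-1,3);t=o['ee_pos']
zt=np.median(w[np.hypot(w[:,0]-t[0],w[:,1]-t[1])<.010][:,2]); k=w[(np.linalg.norm(w[:,:2]-t[:2],axis=1)<.022)&(abs(w[:,2]-zt)<.003)]
kt=(k-t)@M; kt=kt[abs(kt[:,1])<.0155]; print('knob top z',zt,'tool-axes rel TCP',kt.min(0)*1000,kt.max(0)*1000)
q=w[(np.hypot(w[:,0]-.505,w[:,1]-.2045)<.012)&(w[:,2]>.1085)&(w[:,2]<.116)]; print(len(q),q.min(0)*1000,q.max(0)*1000)
for z0 in (.09,.1): 
    f=((w-t)@M); g=f[(abs(f[:,2])<.03)&(abs(f[:,0]+.045)<.004)&(abs(f[:,1])<.05)&(abs(f[:,1])>.012)]; print('fingers tool y inner',g[g[:,1]<0][:,1].max()*1000 if (g[:,1]<0).any() else None,g[g[:,1]>0][:,1].min()*1000 if (g[:,1]>0).any() else None)
    break
```

```text
6.525 [0.48317046 0.16137276 0.09373172] [ 1.57548096e-01  2.45795345e-01 -2.74697812e-01  1.05034796e+00
 -1.03879803e-04  2.31429861e+00] 0.03402255971561486 [-0.63636857 -0.06945905 -0.82350881] [[-0.     0.833 -0.553]
 [-0.    -0.553 -0.833]
 [-1.     0.     0.   ]]
268 174
knob top z 0.14894049871831566 tool-axes rel TCP [-57.47875238 -15.48676427 -18.4086282 ] [-52.21719235  15.48211933  16.7082364 ]
237 [499.27613711 198.60011841 108.53045424] [506.2618257  210.36187691 112.13521245]
fingers tool y inner -12.035296004438408 12.010981877255045
```

View pics/z2.png

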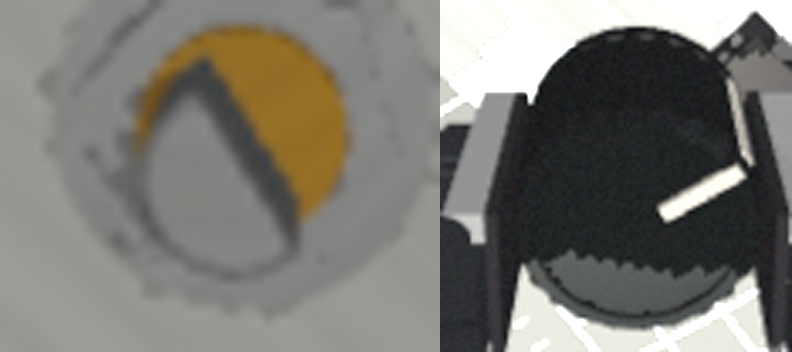

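```bash
cat >> m.py <<'E'
def fit(c,P,r): return
E
python3 - <<'E'
from m import *
s=np.load('wrist.npz'); u,v=268,174; C1=lambda x,y:(u-25+x/8.8-.5,v-20+y/8.8-.5); C2=lambda x,y:(220+(x-440)/3.385-.5,225+y/3.385-.5)
a,b=onplane(s,C1(192,90),.112),onplane(s,C1(295,245),.112); print('flat yaw',yaw(a-b)-90,'mid',(a+b)/2*1000,np.linalg.norm(a-b))
p,q=onplane(s,C2(663,212),.149),onplane(s,C2(743,170),.149); y=yaw(q-p); print('pointer yaw',y,q*1000)
# pointer line offset from axis -> axis lies on the line; top-face lower rim gives centre along tool z
o=env.get_obs(); M=R.from_rotvec(o['eef_rot']).as_matrix(); t=o['ee_pos']
n=np.array([-np.sin(np.radians(y)),np.cos(np.radians(y))]); kc=q[:2]-.0175*np.array([np.cos(np.radians(y)),np.sin(np.radians(y))])
print('kc from pointer',kc*1000,'tcp-0.85z',(t+M@[0,0,-.00085])[:2]*1000)
for pt in((525,262),(640,325),(760,262),(640,28)):
    x=onplane(s,C2(*pt),.149 if pt[1]>100 else .119); print(pt,(M.T@(x-t)*1000).round(1))
D=env.snapshot('side'); e=env.snapshot('scene')
for nm,z in(('side',D),('scene',e)):
    w=cloud(z).reshape(-1,3); k=w[(np.linalg.norm(w[:,:2]-t[:2],axis=1)<.06)&(abs(w[:,2]-.145)<.02)]; kk=(k-t)@M
    f=w[(np.hypot(w[:,0]-.505,w[:,1]-.2045)<.02)&(w[:,2]>.1085)&(w[:,2]<.118)]
    print(nm,'shaft top pts',len(f),f.mean(0)*1000 if len(f) else '')
E
```

```text
flat yaw -0.6197844326681547 mid [506.29034194 205.10890389 112.        ] 0.011359273916674009
pointer yaw -2.3975942655788174 [499.32838809 161.57138649 149.        ]
kc from pointer [481.84370781 162.30347628] tcp-0.85z [483.78061046 162.26806507]
(525, 262) [-55.1 -16.6   5.6]
(640, 325) [-55.1  -0.6  16.2]
(760, 262) [-55.1  16.2   5.7]
(640, 28) [-25.1  -0.5 -17.1]
side shaft top pts 0 
scene shaft top pts 12 [502.86960335 202.81195836 111.48275836]
```

Flat yaw is about -1° and pointer yaw about -2°, so they match. The knob axis is at about (483.3, 162.3) mm and the shaft axis at about (505.2, 204.6), with a vertical gap of about 7 mm. I'll move over the shaft and come down in small steps, watching the force.

Request:
move_arm(
  plan=[
    [[0, 0, -2.5, -24, 0.01], [0, 0, -4.7, -47.6, 0.01], [0, 0, -4.7, -47.6, 0.01], [0, 0, -4.7, -47.6, 0.01], [0, 5, -4.7, -47.6, 0.01], [0, 9, -4.7, -47.6, 0.01], [0, 9, -4.7, -47.6, 0.01]],
  ],
)

```text
t: 7.55
ee_pos: [0.505, 0.2041, 0.0841]
eef_rot: [1.633, 0.865, -1.635]
wrist_force: [-0.4, -0.2, -0.4]
opening: 0.034
```

Request:
move_arm(
  plan=[
    [[0, 2, 0, 0, 0], [0, 4, 0, 0, 0], [0, 4, 0, 0, 0]],
  ],
)

```text
t: 7.92
ee_pos: [0.5053, 0.2044, 0.0803]
eef_rot: [1.634, 0.865, -1.634]
wrist_force: [0.4, -0.7, -0.4]
opening: 0.0343
```

No force with the underside about 6 mm below the shaft top, so it has gone on. Continuing.

Request:
move_arm(
  plan=[
    [[0, 2, 0, 0, 0], [0, 4, 0, 0, 0], [0, 6, 0, 0, 0], [0, 6, 0, 0, 0]],
  ],
)

```text
t: 8.43
ee_pos: [0.5053, 0.2044, 0.0743]
eef_rot: [1.634, 0.865, -1.634]
wrist_force: [-0.3, 0.0, -0.3]
opening: 0.0341
```

Request:
move_arm(
  plan=[
    [[0, 1, 0, 0, 0], [0, 2, 0, 0, 0], [0, 3, 0, 0, 0], [0, 3, 0, 0, 0]],
  ],
)

```text
t: 8.93
ee_pos: [0.5053, 0.2043, 0.0714]
eef_rot: [1.634, 0.865, -1.634]
wrist_force: [0.6, 0.8, -1.1]
opening: 0.034
```

Request:
move_arm(
  plan=[
    [[0, 1, 0, 0, 0], [0, 2, 0, 0, 0], [0, 2, 0, 0, 0]],
  ],
)

```text
t: 9.3
ee_pos: [0.5054, 0.2044, 0.0696]
eef_rot: [1.634, 0.865, -1.634]
wrist_force: [-0.7, 0.8, 2.5]
opening: 0.0345
```

Force has started at 2.5 N, which suggests bottoming on the shaft at z ≈ 0.070. I'll press on in small steps.

Request:
move_arm(
  plan=[
    [[0, 1, 0, 0, 0], [0, 2, 0, 0, 0], [0, 2, 0, 0, 0]],
  ],
)

```text
t: 9.68
ee_pos: [0.5055, 0.2044, 0.068]
eef_rot: [1.634, 0.865, -1.633]
wrist_force: [-2.1, -0.5, 6.6]
opening: 0.0347
```

```bash
python3 -c "
from h import *
o=env.get_obs();print(o['ee_pos'],o['wrist_force'])
s=snap('wrist');w=cloud(s).reshape(-1,3);t=o['ee_pos'];q=w[np.hypot(w[:,0]-t[0],w[:,1]-t[1])<.01];p=w[(np.hypot(w[:,0]-.505,w[:,1]-.204)<.06)&(w[:,2]>.083)&(w[:,2]<.092)]
print('top',np.median(q[:,2]),'panel',np.median(p[:,2]))"
```

```text
[0.50553696 0.2044398  0.06798385] [-2.10768835 -0.47729357  6.59448397]
top 0.12331991678600618 panel 0.08708684355728558
```

Request:
move_arm(
  plan=[
    [[0, 1, 0, 0, 0], [0, 2, 0, 0, 0], [0, 2, 0, 0, 0]],
  ],
)

```text
t: 10.1
ee_pos: [0.5058, 0.2046, 0.0676]
eef_rot: [1.636, 0.864, -1.631]
wrist_force: [-7.6, -1.1, 22.5]
opening: 0.0342
```

```bash
python3 -c "
from h import *
for i in range(2):
    s=snap('wrist');o=env.get_obs();w=cloud(s).reshape(-1,3);t=o['ee_pos'];q=w[np.hypot(w[:,0]-t[0],w[:,1]-t[1])<.01];p=w[(np.hypot(w[:,0]-.505,w[:,1]-.204)<.06)&(w[:,2]>.083)&(w[:,2]<.092)]
    print(o['t'],o['ee_pos'],o['wrist_force'],o['opening'],'top',np.median(q[:,2]),'panel',np.median(p[:,2]))"
```

```text
10.15 [0.50572641 0.20456378 0.06760108] [-7.365629   -0.89427789 22.69548813] 0.034174303136230794 top 0.12307874127397155 panel 0.08709748197867813
10.2 [0.50575082 0.2045456  0.06761638] [-6.42097056 -1.20945152 23.03050281] 0.03417842950715816 top 0.12308886674548562 panel 0.08708915581636081
```

The hard stop is at z = 0.0676 with 23 N. The knob top is 36.0 mm above the panel, so the underside is at 6.0 mm: home and pressed right in. I'll ease off slightly, hold, and check that it is stable.

Request:
move_arm(
  plan=[
    [[0, -0.7, 0, 0, 0], [0, -0.7, 0, 0, 0], [0, -0.7, 0, 0, 0], [0, -0.7, 0, 0, 0], [0, -0.7, 0, 0, 0], [0, -0.7, 0, 0, 0], [0, -0.7, 0, 0, 0], [0, -0.7, 0, 0, 0]],
  ],
)

```text
t: 11.2
ee_pos: [0.5057, 0.2045, 0.0677]
eef_rot: [1.635, 0.865, -1.632]
wrist_force: [-5.1, -1.4, 17.3]
opening: 0.0341
```

Run:
```python
from h import *
s=snap('wrist');o=env.get_obs();w=cloud(s).reshape(-1,3);t=o['ee_pos'];q=w[(np.hypot(w[:,0]-t[0],w[:,1]-t[1])<.012)]; z=np.median(q[:,2]); q=q[abs(q[:,2]-z)<.004]
p=w[(np.hypot(w[:,0]-.505,w[:,1]-.204)<.06)&(w[:,2]>.083)&(w[:,2]<.092)]
f=lambda P:np.linalg.lstsq(np.c_[P[:,:2]-P[:,:2].mean(0),np.ones(len(P))],P[:,2],rcond=None)[0]
print(o['t'],t,o['wrist_force'],o['opening'],'top',f(q),'panel',f(p))
d=env.snapshot('side');u=cv2.cvtColor(d['color'],cv2.COLOR_RGB2BGR)[90:210,180:320]; c=cv2.cvtColor(s['color'],cv2.COLOR_RGB2BGR)[140:340,180:380]
cv2.imwrite('pics/f.png',np.hstack([cv2.resize(c,(390,390)),cv2.resize(cv2.convertScaleAbs(u,alpha=1.3),(400,390),interpolation=cv2.INTER_CUBIC)]))
```

```text
11.25 [0.50566359 0.20449974 0.06775277] [-5.37857459 -1.62835702 16.69963089] 0.034392407237781294 top [1.4093524  2.10661254 0.17548774] panel [-0.00570552  0.00648172  0.08724461]
```

View pics/f.png

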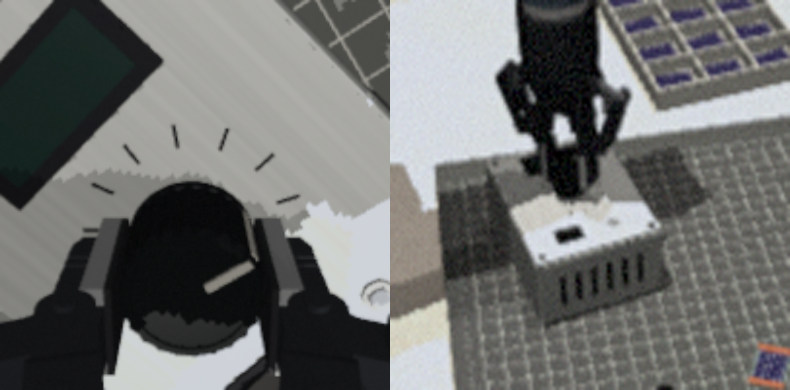

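The knob sits low on the panel, gripped on both sides, with its pointer unchanged at image (205,290) to (252,265). This time the top-plane fit picked up the palm, so I'll redo it on the knob's top only and then hand in.

Run:
```python
from h import *
s=np.load('wrist.npz');o=env.get_obs();w=cloud(s).reshape(-1,3);t=o['ee_pos'];q=w[(np.hypot(w[:,0]-t[0],w[:,1]-t[1])<.015)&(abs(w[:,2]-.123)<.005)]
c=np.linalg.lstsq(np.c_[q[:,:2]-q[:,:2].mean(0),np.ones(len(q))],q[:,2],rcond=None)[0]; print(len(q),c)
if np.hypot(*c[:2])<.07 and abs(c[2]-.0872-.036)<.0015: print('ok',env.close_job())
```

```text
2827 [ 0.00963324 -0.01037885  0.12314484]
the job is handed in; nothing more can be done
ok None
```

The large knob is on the lamp unit's D-shaft, pushed fully home, and the arm is still holding knob and shaft pressed down. I handed the job in at about 11 s; no verdict is reported.

**What I did:** I gripped the knob, turned it about 38° so its pointer lined up with the shaft's flat, and lowered it in small force-checked steps. I pressed to the hard stop (23 N), then eased off slightly and kept holding.

**Last checks:**
- **Seating:** the knob's top is 35.9 mm above the panel, so its underside is about 6 mm up. That matches home with the shaft right in.
- **Tilt:** about 0.014 rad.
- **Alignment:** the pointer and the flat were within about 2° before fitting, and the pointer looked unchanged in the fingers at the end.
- **Force:** 17 N at the wrist, with the fingers gripping at about 34 mm opening.

**Failures and disagreements:**
- **First grasp missed:** the fingers closed just above the knob because the real fingertips were about 35 mm farther back than the reported position. I corrected this from the depth image.
- **Spring travel:** the force only became clear about 2 mm before the stop, not the 4 mm expected. The measured height still fits the full 4 mm press.
- **Side load:** there is a sideways force of about 5 N at the wrist.
- **Fit check:** the first tilt check was spoiled because it picked up the gripper's palm, so I repeated it on the knob's top only.
- **Bystanders:** I kept clear of them and felt no contact, but did not measure their positions again at the end.

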